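Slide the loaded watch-movement carrier to the loading gap and hold it up level

ROBOT

A 6-joint arm with a two-finger parallel gripper is mounted at the origin on a cart in front of the work surface, level with it; the furniture and walls round the work are solid. World frame = base frame: x ahead of the robot, y to its left, z up, the work surface at z = 0. Lengths are in m, angles in rad, forces in N, time in s.
With the tool pointing down it reaches from about 0.35 to 0.775 m from the base axis. Payload 7.3 kg.
Tool frame: the origin (TCP) lies at the centre of the arm's flange, where the gripper is bolted on; the fingertips stand 178 mm ahead of it and the grasp point (between the pads) lies 159 mm ahead of it; z points along the fingers, y is the line along which they close (so a half turn about z gives the same grasp; the last joint's range is limited). The gripper opens to 92 mm and grips with 3 to 60 N. Pads are 19 mm wide; open, the fingers measure 130 mm over their backs; the gripper's body (75 mm by 190 mm) begins 47 mm behind the grasp point.
Start: joints at [-1.279, 0.342, 1.524, -0, 1.275, -0.146], TCP at [0.223, -0.475, 0.405] pointing down, gripper open.
Joint ranges: [-2.53, 2.53], [-0.77, 2.02], [0.04, 2.7], [-1, 4.14], [0.28, 2.66], [-3.11, 3.11]. Speed limits (rad/s): [2.57, 2.57, 3.14, 3.14, 3.14, 3.14].

INTERFACE

Orientations are given as [roll, pitch, yaw] about the fixed x, y, z axes, in that order (R = Rz(yaw) Ry(pitch) Rx(roll)).
In Python, from cell import robot, optics gives the robot as it stands (robot), with the cameras (optics).
- The arm moves only by the tool run_rows, called after "Call:" as name(argument=value, ...) on one line, values as JSON. Schema: {"type":"object","properties":{"moves":{"type":"object","properties":{"offsets":{"type":"array","items":{"type":"array","items":{"type":"number"},"minItems":6,"maxItems":6},"minItems":1,"maxItems":8}},"additionalProperties":false,"required":["offsets"]},"jaw":{"type":"number"},"clamp_n":{"type":"number"},"only":{"type":"string"},"quiet":{"type":"boolean"},"lines":{"type":"string"}},"required":["moves"],"additionalProperties":false}. moves is an object whose key "offsets" holds a list of rows, 1 to 8 of them, each of 6 numbers: dx, dy, dz in parts of the range, where 1.0 means 0.3 m, then a rotation vector rx, ry, rz in normalised numbers (1 is 2 pi rad); each row shifts and turns the commanded pose from where the row before left it, along the tool's axes as they then stand; what a row does not reach is not made up. A row lasts 1/12 s, in which the tool goes at most 0.0417 m and 0.125 rad, less where a joint would pass 70% of its speed; a pose out of reach is approached as far as the arm can. jaw is the finger opening in m, set as the call begins (left out keeps the last). The fingers move at their own pace and stop on an object; clamp_n is the grip in N (left out, the last holds). Time passes only in rows, so rows that do not move let the fingers close. The tool returns the time, the measured TCP pose, the force, the opening and the grip force at its end. only (a regular expression) keeps the lines of the reply that match it, lines (a string "A,B") keeps lines A to B, and quiet returns only ok. No shift or turn number may pass 1 either way. Input that does not fit is refused with a message, and nothing moves.
- robot.observe(): the state, without advancing time (a new reading comes with each control period).
- optics.read_camera(name): name is "scene" or "top" or "wrist"; returns a dict with "image" (384x512x3 uint8, red, green, blue), "fx", "fy", "cx", "cy" (pixels), "pose" (4x4, takes a point from camera to world coordinates). Camera axes: x right, y down, z forward; pixel columns grow to the right and rows downward; lengths in m; the calibration is good to about 2 mm. A picture is of the moment at which its call begins. There is no depth.
- robot.hand_in(): hands the job in; it is judged then, once.
The state is a dict: "time": time; "qpos": joint angles; "qvel": joint speeds; "joint_efforts": joint torques, N m; "tool_pos": TCP position; "tool_rot": TCP orientation; "contact_force": force on the tool from outside, world axes, zero at the start; "torque": the same for the moment, N m; "opening": finger opening in m; "grip_force": force on a finger pad.
Only numpy, scipy, OpenCV 4.12 (cv2) and the standard library are available. Lean on these libraries where they do the work, as an engineer would, in place of code of your own. Each camera call takes 0.05 s, during which the arm holds its last target. There are 200 camera calls.

TASK

Two square carriers stand on the T-slot assembly track, one on each side of the loading gap in its middle: one has a watch movement lying loose in its nest, the other is empty. Without lifting it, slide the loaded carrier along the track into the gap, the only place where its foot is free of the hold-down strips, then lift it straight up and hold it there, level and still, with its underside about 12 cm above the bench top, so that the movement can be inspected; finish while still holding it. Do not touch the movement itself, keep it lying in its nest, and leave the empty carrier and the tools beside the track where they are.

Things in the scene. Friction and masses are not known exactly. Their poses are not given: they have to be found in the camera images.
- track: Track fixed to the bench: aluminium channel with steel hold-down strips, 284 mm long along its y, 84 mm wide along x, 20 mm high. Origin: centre of its underside, on the bench top; z up. Channel 61 mm wide, floor 8 mm above the bench, wall tops at 16 mm, ends at y = -134 and 134 mm. The strips (16 to 20 mm above the bench) overhang it from both sides, leaving a slot 45 mm wide.
- gap (a point): Middle of the loading gap, on the channel floor, 8 mm above the bench top: a carrier centred in the gap has its origin here. Axes as the track's. The strips are missing over 66 mm of the length, 33 mm each way along the track's y, so a carrier's foot passes between their ends with 5 mm to spare each way.
- carrier: Loaded carrier (with the movement), loose, about 0.22 kg, in the channel 66 to 98 mm from the gap's middle, on either side. Origin: centre of its underside; axes parallel to the track's. Steel foot 58 (x) by 56 mm (y), 0 to 6 mm high, runs freely under the strips with 2 mm of play; neck 40 by 44 mm up to 16 mm; head up to 34 mm; nest plate 51 by 51 mm up to 40 mm.
- grip (a point): Centre of the loaded carrier's square aluminium head, 25 mm above the carrier's underside (33 mm above the bench on the track). Head 54 by 54 mm, 18 mm high (24 to 42 mm above the bench on the track); its four flat upright sides are the place to grip. The white nest plate on it (top at 48 mm) has a round recess 39 mm wide, 3.5 mm deep.
- carrier_empty: The other carrier, equal in shape but empty, on the other side of the gap, 66 to 98 mm from its middle; to be left where it is. Origin and axes as for the loaded one.
- movement: The watch movement, a black-rimmed disc 37 mm across and 6 mm high, 22 g, lying loose in the recess of the loaded carrier and standing about 2 mm proud of the nest plate. Origin: centre of its underside, 36.5 mm above the carrier's underside.
- tweezers: Steel tweezers 128 mm long, 10 mm high, lying loose beside the track, about 88 mm from its middle line on its own +x side; to be left alone.
- screwdriver: Precision screwdriver 103 mm long, 8 mm thick, lying loose beyond the tweezers, about 120 mm from the track's middle line; to be left alone.
- loupe: Black eye loupe, 36 mm across, 30 mm high, standing loose about 98 mm from the track's middle line on its own -x side; to be left alone.
- oil_pot: Small round oil pot with a lid, 28 mm across, 20 mm high, standing loose about 92 mm from the track's middle line on its -x side; to be left alone.

How it is judged:
By the outcome, as a careful person would: the job done as asked, in the order asked, and still so for the second after the job is handed in, while the arm keeps its last pose, push and grip.
It also fails if it takes over 35 s, if anything falls off the work surface, if the arm or the gripper's body presses on something with over 40 N, if the wrist force passes 120 N, or if a joint passes its speed limit or range.

## Working session

There is one attempt and no reset: what is moved stays moved. The work goes in short steps, Python scripts to look and compute and a tool call to move; the robot and the scene stay as the last step left them, time stands still between calls to the robot, and variables do not carry over. Pictures are saved under pics/ and viewed, at most 10 in all, crops included, and the job is handed in when it is done.

```bash
ls; mkdir -p pics; python3 - <<'E'
from cell import robot, optics
import cv2,numpy as np
o=robot.observe();print(o)
for n in("top","scene"):
    c=optics.read_camera(n);cv2.imwrite(f"pics/{n}0.png",c["image"][:,:,::-1]);print(n,c["fx"],c["cx"],c["cy"],np.round(c["pose"],4).tolist())
E
```

```text
cell.py
pics
{'time': 0.0, 'qpos': array([-1.27899830e+00,  3.42698375e-01,  1.52502269e+00, -1.28676685e-05,
        1.27538805e+00, -1.46017910e-01]), 'qvel': array([ 0.00120927,  0.00049689,  0.00051447, -0.00055918, -0.00111327,
        0.0003339 ]), 'joint_efforts': array([-9.74494251e-04, -4.31253290e+01, -2.44216543e+01,  7.16197933e-02,
        5.59253432e-02, -1.10830288e-04]), 'tool_pos': array([ 0.22254958, -0.4753415 ,  0.40405541]), 'tool_rot': array([-3.14009054e+00, -2.08470831e-04,  4.37819536e-01]), 'contact_force': array([-0.23366404,  0.00574995,  0.03544271]), 'torque': array([-0.04674147, -0.00873735,  0.03265233]), 'grip_force': 0.0, 'opening': 0.09189823653506494}
top 455.9706354713296 253.46965771938162 197.6606604026493 [[0.0195, -0.9984, 0.0534, 0.4959], [-0.9998, -0.0189, 0.0103, 0.175], [-0.0093, -0.0536, -0.9985, 0.9271], [0.0, 0.0, 0.0, 1.0]]
scene 462.89045532172264 262.20486339995284 198.8745839981444 [[-0.7003, -0.3547, 0.6194, 0.0181], [-0.7137, 0.3356, -0.6148, 0.708], [0.0102, -0.8727, -0.4882, 0.464], [0.0, 0.0, 0.0, 1.0]]
```

View pics/top0.png

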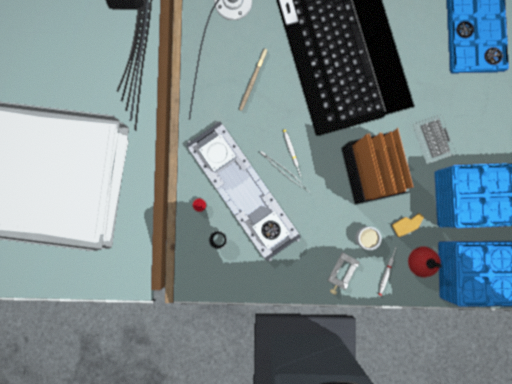

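View pics/scene0.png

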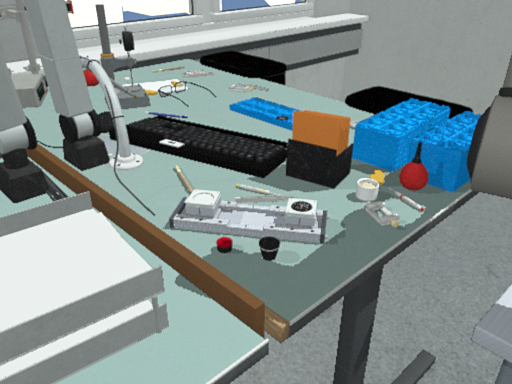

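Top view: the track runs from (205,135) to (285,245), with the loaded carrier (black-rimmed movement) at about (270,230) and the empty one at (216,150). The loupe is at (218,240), the oil pot at (200,204), and the tweezers lie to the right. The scene view agrees: movement at about (301,208), empty nest at (204,198).

```bash
cat > h.py <<'E'
import cv2,numpy as np
from cell import robot, optics
def ray(c,u,v):
    d=c["pose"][:3,:3]@np.array([(u-c["cx"])/c["fx"],(v-c["cy"])/c["fy"],1]);return c["pose"][:3,3],d
def plane(c,u,v,z):
    p,d=ray(c,u,v);return p+d*(z-p[2])/d[2]
def tri(obs):
    A=np.zeros((3,3));b=np.zeros(3)
    for c,u,v in obs:
        p,d=ray(c,u,v);d=d/np.linalg.norm(d);M=np.eye(3)-np.outer(d,d);A+=M;b+=M@p
    return np.linalg.solve(A,b)
def blobs(c,lo,hi,roi,amin=40):
    x0,y0,x1,y1=roi;m=np.zeros(c["image"].shape[:2],np.uint8)
    m[y0:y1,x0:x1]=cv2.inRange(c["image"],np.array(lo),np.array(hi))[y0:y1,x0:x1]
    return [k for k in cv2.findContours(m,cv2.RETR_EXTERNAL,cv2.CHAIN_APPROX_NONE)[0] if cv2.contourArea(k)>amin]
E
python3 - <<'E'
from h import *
t=optics.read_camera("top");s=optics.read_camera("scene")
for n,c,roi in(("top",t,(175,115,305,265)),("scene",s,(165,185,335,245))):
  for nm,lo,hi in(("white",(225,)*3,(255,)*3),("dark",(0,)*3,(60,)*3)):
    for k in blobs(c,lo,hi,roi,25):
        r=cv2.minAreaRect(k);print(n,nm,np.round(r[0],1),np.round(r[1],1),round(r[2],1),cv2.contourArea(k))
a=cv2.resize(t["image"][115:265,175:305],None,fx=4,fy=4,interpolation=cv2.INTER_CUBIC)[:600]
cv2.imwrite("pics/c1.png",a[:,:,::-1])
for p in((270,230),(216,151)):print(plane(t,*p,.048))
E
```

```text
top white [270.7 229.8] [26.6 25.8] 56.3 626.5
top white [216.8 152.1] [25.2 25.6] 55.3 580.0
top dark [217.  239.5] [15. 16.] 90.0 60.5
scene white [309.  206.5] [13. 12.] 90.0 48.5
scene white [293.4 205.2] [14.3 13.5] 4.8 51.0
scene white [202.  196.5] [31.3 13.2] 5.2 307.5
scene dark [268.5 240.5] [ 7. 19.] 90.0 110.5
[0.48128197 0.15110817 0.048     ]
[0.63232644 0.25865775 0.048     ]
```

View pics/c1.png

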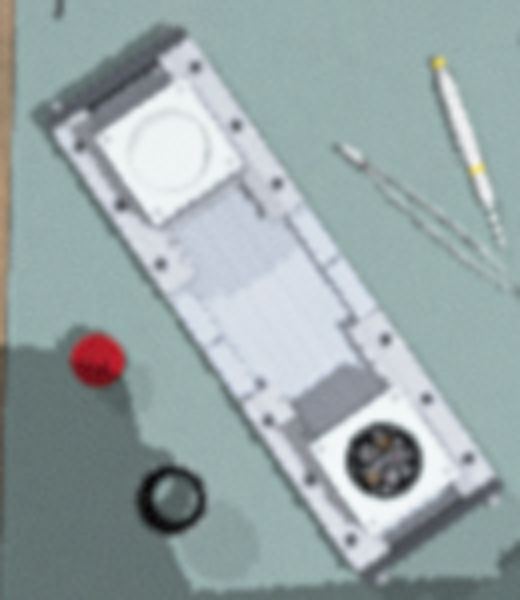

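The crop shows the loaded carrier at the lower right and the tools clear of the track. The line between the carriers gives a track y direction of about 35.4°, so tool x should be at yaw 0.619. I'll go above the loaded carrier.

Units first: shifts go in shares of 0.3 m and turns go in shares of 2 pi rad. So 0.03 m / 0.3 = 0.1, -0.02 m / 0.3 = -0.0667, -0.091 rad / 6.2832 = -0.0145.

Call:
run_rows(moves={"offsets": [[0, 0, 0, 0, 0, -0.0143], [0, 0, 0, 0, 0, -0.0145], [0.1, -0.0667, 0.01, 0, 0, 0], [0.1, -0.0667, 0.01, 0, 0, 0], [0.1, -0.0667, 0.01, 0, 0, 0], [0.1, -0.0667, 0.01, 0, 0, 0], [0.1, -0.0667, 0.01, 0, 0, 0], [0.1, -0.0667, 0.01, 0, 0, 0]]}, jaw=0.092)

```text
time: 0.87
tool_pos: [0.2997, -0.2717, 0.3865]
tool_rot: [3.141, -0.0, 0.618]
contact_force: [1.3, -0.4, -0.4]
opening: 0.0915
grip_force: 0.0
```

Call:
run_rows(moves={"offsets": [[0.1067, -0.0667, 0.01, 0, 0, 0], [0.1067, -0.0667, 0.01, 0, 0, 0], [0.1067, -0.0667, 0.01, 0, 0, 0], [0.1067, -0.0667, 0.01, 0, 0, 0], [0.1067, -0.0667, 0.01, 0, 0, 0], [0.1067, -0.0667, 0.01, 0, 0, 0], [0.1067, -0.0667, 0.01, 0, 0, 0], [0.1067, -0.0667, 0.01, 0, 0, 0]]})

```text
time: 1.53
tool_pos: [0.4156, 0.0075, 0.3627]
tool_rot: [3.141, -0.0, 0.619]
contact_force: [0.4, -1.0, -0.2]
opening: 0.0916
grip_force: 0.0
```

To row units: 0.032 m / 0.3 = 0.1067, -0.019 m / 0.3 = -0.0633.

```bash
python3 - <<'E'
from h import *
c=optics.read_camera("wrist");cv2.imwrite("pics/w0.png",c["image"][:,:,::-1]);print(np.round(c["pose"],3).tolist(),c["fx"]);np.save("w0.npy",c,allow_pickle=True)
print(robot.observe()["tool_pos"])
E
```

```text
[[0.58, -0.782, -0.228, 0.476], [-0.815, -0.557, -0.162, 0.05], [-0.0, 0.28, -0.96, 0.343], [0.0, 0.0, 0.0, 1.0]] 301.97344420621715
[0.41699103 0.01212777 0.36231573]
```

Call:
run_rows(moves={"offsets": [[0.1067, -0.0633, 0.01, 0, 0, 0], [0.1067, -0.0633, 0.01, 0, 0, 0], [0.1067, -0.0633, 0.01, 0, 0, 0], [0.1067, -0.0633, 0.01, 0, 0, 0], [0, 0, 0, 0, 0, 0], [0, 0, 0, 0, 0, 0]]})

```text
time: 2.08
tool_pos: [0.4757, 0.1432, 0.35]
tool_rot: [-3.141, 0.001, 0.622]
contact_force: [0.3, -0.2, 0.7]
opening: 0.092
grip_force: 0.0
```

```bash
python3 - <<'E'
from h import *
c=optics.read_camera("wrist");cv2.imwrite("pics/w1.png",c["image"][:,:,::-1]);print(np.round(c["pose"],3).tolist());np.save("w1.npy",c,allow_pickle=True)
a=cv2.imread("pics/w0.png");b=cv2.imread("pics/w1.png");cv2.imwrite("pics/w01.png",cv2.resize(np.hstack([a,b]),(800,300),interpolation=cv2.INTER_AREA))
E
```

```text
[[0.583, -0.78, -0.229, 0.536], [-0.813, -0.56, -0.163, 0.186], [-0.001, 0.281, -0.96, 0.33], [0.0, 0.0, 0.0, 1.0]]
```

View pics/w01.png

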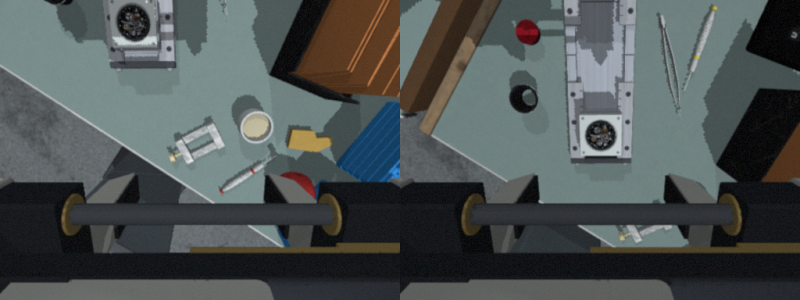

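The wrist views show the loaded carrier at about (170,28) in the first and (256,171) in the second, full-size pixels. The track stands upright in the image and nothing lies near it.

```bash
python3 - <<'E'
from h import *
cs=[np.load(f"w{i}.npy",allow_pickle=True).item() for i in(0,1)]
for i,(c,roi) in enumerate(zip(cs,((130,0,230,70),(215,130,310,215)))):
  for T in(200,225,240):
    for k in blobs(c,(T,)*3,(255,)*3,roi,150):
      r=cv2.minAreaRect(k);print(i,T,np.round(r[0],1),np.round(r[1],1),round(r[2],1))
  for k in blobs(c,(0,)*3,(70,)*3,roi,150):
      e=cv2.fitEllipse(k);print(i,"disc",np.round(e[0],1),np.round(e[1],1),cv2.boundingRect(k))
c=cs[1];cv2.imwrite("pics/w1c.png",cv2.resize(c["image"][135:215,210:310],None,fx=7,fy=7,interpolation=cv2.INTER_CUBIC)[:,:,::-1])
E
```

```text
0 disc [170.3  28.6] [40.4 46.7] (149, 6, 43, 47)
1 disc [256.6 203.7] [ 7.9 60.7] (234, 200, 52, 9)
1 disc [256.4 172.8] [36.2 36.9] (238, 154, 38, 38)
```

View pics/w1c.png

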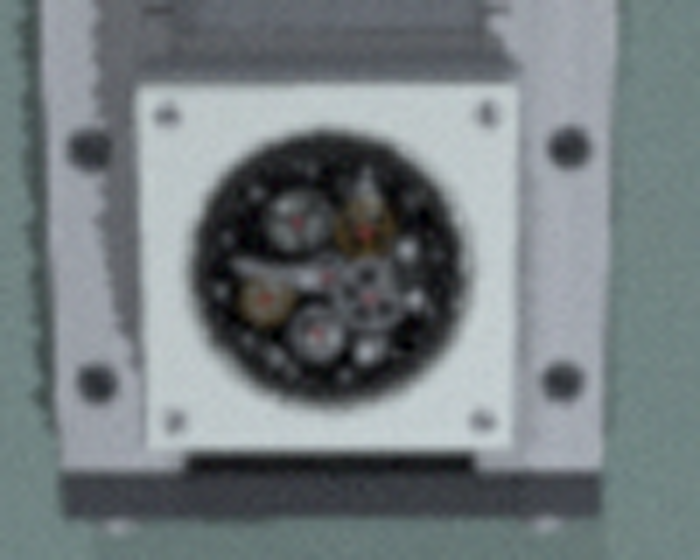

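The crop shows the nest plate corners at about (229,147), (284,147), (283,199) and (231,199), with the movement centred at (257,173). I'll triangulate it.

```bash
python3 - <<'E'
from h import *
c0,c1=[np.load(f"w{i}.npy",allow_pickle=True).item() for i in(0,1)]
t=optics.read_camera("top");s=optics.read_camera("scene")
print("px",c1["image"][150,250],c1["image"][160,222])
q={}
for nm,c,roi in(("w0",c0,(130,0,230,70)),("w1",c1,(215,140,310,205)),("top",t,(250,205,295,250)),("topE",t,(195,130,240,175))):
  for T in(185,195,205):
    for k in blobs(c,(T-15,T,T-5),(255,)*3,roi,150):
      h=cv2.convexHull(k);r=cv2.minAreaRect(h);ap=cv2.approxPolyDP(h,.06*cv2.arcLength(h,1),True)[:,0]
      P=np.array([plane(c,*p,.048) for p in ap]);m=P.mean(0)
      L=np.linalg.norm(P-np.roll(P,1,0),axis=1)
      rb=cv2.minAreaRect((np.array([plane(c,*p[0],.048)[:2] for p in h])*1000).astype(np.float32))
      print(nm,T,ap.tolist(),np.round(m[:2],4),np.round(L,3),"rect",np.round(rb[0],1),np.round(rb[1],1),round(rb[2],2))
d=[(c0,170.3,28.6),(c1,256.4,172.8),(t,270.7,229.8)]
print("disc wrist tri",tri(d[:2]),"all",tri(d),"w1+top",tri(d[1:]))
for x in d:print(plane(*x,.0485))
E
```

```text
px [189 199 201] [142 147 153]
w0 185 [[200, 56], [153, 57], [144, 48], [196, 46]] [0.4674 0.1371] [0.009 0.042 0.01  0.047] rect [466.7 137.8] [ 8.9 49.8] 36.5
w0 195 [[200, 55], [145, 48], [199, 47]] [0.4728 0.1319] [0.007 0.049 0.048] rect [466.8 137.4] [ 7.7 49. ] 36.67
w1 185 [[283, 148], [282, 198], [231, 198], [231, 148]] [0.4815 0.1484] [0.049 0.049 0.05  0.049] rect [481.7 148.8] [50.1 50.2] 35.67
w1 195 [[283, 152], [282, 197], [232, 192], [236, 149]] [0.4828 0.1476] [0.044 0.044 0.049 0.042] rect [481.5 148.3] [49.2 49.3] 35.66
topE 185 [[226, 130], [239, 164], [212, 168], [199, 149]] [0.6291 0.2528] [0.064 0.071 0.053 0.045] rect [631.6 249.6] [80.4 66.8] 34.88
topE 195 [[226, 131], [239, 163], [212, 168], [199, 149]] [0.6291 0.2528] [0.063 0.068 0.053 0.045] rect [631.8 250.1] [78.8 66.1] 35.96
topE 205 [[227, 132], [231, 150], [211, 167], [200, 149], [216, 130]] [0.643 0.257] [0.022 0.036 0.051 0.041 0.048] rect [638.9 257.1] [47.8 72.1] 50.75
disc wrist tri [0.48191792 0.14903385 0.04766548] all [0.4818119  0.14930986 0.04716493] w1+top [0.48187555 0.14949473 0.04869456]
[0.48196953 0.14872167 0.0485    ]
[0.4820094  0.14917362 0.0485    ]
[0.48170006 0.14978397 0.0485    ]
```

Triangulated carrier centre: (0.482, 0.149), top at about 48 mm, yaw 0.622, consistent across views. Next I'll locate the gap from the strip ends.

```bash
python3 - <<'E'
from h import *
c=np.load("w1.npy",allow_pickle=True).item()
cv2.imwrite("pics/w1g.png",cv2.resize(c["image"][0:145,200:315],None,fx=4,fy=4,interpolation=cv2.INTER_CUBIC)[:,:,::-1])
E
```

```text
(no output)
```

View pics/w1g.png

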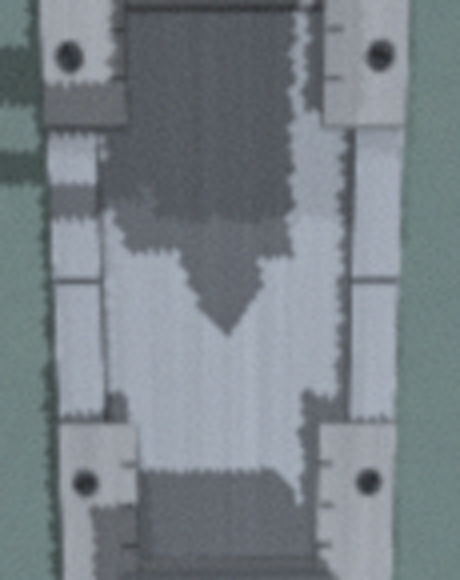

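Strip-end corners in the crop are at (126,127), (324,127), (137,423) and (319,423). The centre marks on the walls are at row 281, at (77,281) and (375,281).

```bash
python3 - <<'E'
from h import *
c=np.load("w1.npy",allow_pickle=True).item()
f=lambda x,y,z:plane(c,200+x/4-.375,y/4-.375,z)
P=[f(*p,.020) for p in((126,127),(324,127),(137,423),(319,423))];S=[f(*p,.020) for p in((69,57),(380,55),(86,482),(369,481))]
M=[f(*p,.016) for p in((77,281),(375,281))]
for Q in(P,S,M):print(np.round(np.mean(Q,0),4))
g=np.mean(P,0);d=(P[0]+P[1]-P[2]-P[3])/2;print("gaplen",np.linalg.norm(d),"slotw",np.linalg.norm(P[0]-P[1]),np.linalg.norm(P[2]-P[3]),"yaw",np.arctan2(d[1],d[0]))
d=(S[0]+S[1]-S[2]-S[3])/2;print("yawS",np.arctan2(d[1],d[0]))
v=np.array([.482,.149]);y=.622;T=np.array([[np.cos(y),np.sin(y)],[np.sin(y),-np.cos(y)]])
for Q in(P,S,M):print("carrier->gap tool xy",T@(np.mean(Q,0)[:2]-v))
o=robot.observe();print(o["tool_pos"],o["tool_rot"],"grasp move",T@(v-o["tool_pos"][:2]))
E
```

```text
[0.559  0.2046 0.02  ]
[0.5591 0.2048 0.02  ]
[0.5589 0.2048 0.016 ]
gaplen 0.06613988845287394 slotw 0.04592674085034775 0.045018798909156235 yaw 0.6318740142288336
yawS 0.6284937393393945
carrier->gap tool xy [ 0.09492127 -0.00032379]
carrier->gap tool xy [ 0.09518756 -0.00044664]
carrier->gap tool xy [ 0.09501365 -0.00048033]
[0.47520489 0.14090448 0.35063757] [3.14151543e+00 7.27816105e-04 6.18169402e-01] grasp move [ 0.01023943 -0.0026201 ]
```

To row units: 0.035 m / 0.3 = 0.1167, 0.025 m / 0.3 = 0.0833, -0.007 rad / 6.2832 = -0.0011.

Call:
run_rows(moves={"offsets": [[0.034, -0.0087, 0, 0, 0, -0.0011], [0, 0, 0.1167, 0, 0, 0], [0, 0, 0.1167, 0, 0, 0], [0, 0, 0.1167, 0, 0, 0], [0, 0, 0.0833, 0, 0, 0], [0, 0, 0.0267, 0, 0, 0], [0, 0, 0, 0, 0, 0], [0, 0, 0, 0, 0, 0]]})

```text
time: 2.9
tool_pos: [0.483, 0.1494, 0.2136]
tool_rot: [3.141, -0.001, 0.625]
contact_force: [-0.3, 0.4, 1.0]
opening: 0.0918
grip_force: 0.0
```

To row units: 0.006 m / 0.3 = 0.02, -0.001 m / 0.3 = -0.0033.

Call:
run_rows(moves={"offsets": [[-0.0033, -0.001, 0.02, 0, 0, 0], [0, 0, 0.0187, 0, 0, 0], [0, 0, 0, 0, 0, 0], [0, 0, 0, 0, 0, 0]]})

```text
time: 3.23
tool_pos: [0.4814, 0.1493, 0.2015]
tool_rot: [3.141, -0.0, 0.626]
contact_force: [0.3, -0.6, -0.5]
opening: 0.092
grip_force: 0.0
```

Call:
run_rows(moves={"offsets": [[0, 0, 0, 0, 0, 0], [0, 0, 0, 0, 0, 0], [0, 0, 0, 0, 0, 0], [0, 0, 0, 0, 0, 0], [0, 0, 0, 0, 0, 0], [0, 0, 0, 0, 0, 0], [0, 0, 0, 0, 0, 0], [0, 0, 0, 0, 0, 0]]}, jaw=0.05, clamp_n=25)

```text
time: 3.9
tool_pos: [0.4814, 0.1493, 0.2011]
tool_rot: [3.141, -0.0, 0.626]
contact_force: [0.4, 0.4, 0.8]
opening: 0.0542
grip_force: 25.0
```

Call:
run_rows(moves={"offsets": [[0.01, 0, 0, 0, 0, 0], [0.02, 0, 0, 0, 0, 0], [0.0267, 0, 0, 0, 0, 0], [0.0267, 0, 0, 0, 0, 0]]})

```text
time: 4.23
tool_pos: [0.502, 0.1643, 0.2011]
tool_rot: [-3.142, 0.0, 0.626]
contact_force: [-2.2, -2.6, 2.9]
opening: 0.0538
grip_force: 25.0
```

Call:
run_rows(moves={"offsets": [[0.0267, 0, 0, 0, 0, 0], [0.0333, 0, 0, 0, 0, 0], [0.0333, 0, 0, 0, 0, 0], [0.0333, 0, 0, 0, 0, 0], [0.0333, 0, 0, 0, 0, 0]]})

```text
time: 4.65
tool_pos: [0.5411, 0.1927, 0.2011]
tool_rot: [-3.142, 0.001, 0.626]
contact_force: [-3.1, -2.9, 5.8]
opening: 0.0536
grip_force: 25.0
```

To row units: 0.009 m / 0.3 = 0.03, 0.007 m / 0.3 = 0.0233.

Call:
run_rows(moves={"offsets": [[0.03, 0, 0, 0, 0, 0], [0.0233, 0, 0, 0, 0, 0], [0.0133, 0, 0, 0, 0, 0], [0.0067, 0, 0, 0, 0, 0], [0, 0, 0, 0, 0, 0], [0, 0, 0, 0, 0, 0]]})

```text
time: 5.15
tool_pos: [0.5587, 0.2054, 0.2011]
tool_rot: [3.141, -0.001, 0.626]
contact_force: [-1.2, -0.2, 3.0]
opening: 0.0537
grip_force: 25.0
```

```bash
python3 - <<'E'
from h import *
s=optics.read_camera("wrist");t=optics.read_camera("top");print(robot.observe()["tool_pos"],robot.observe()["contact_force"])
a=cv2.resize(s["image"][0:300],(600,352));b=cv2.resize(t["image"][115:265,175:305],(208,240))
o=np.zeros((592,600,3),np.uint8);o[:352]=a;o[352:,:208]=b;cv2.imwrite("pics/g.png",o[:,:,::-1])
E
```

```text
[0.55862391 0.2053437  0.2011511 ] [-1.21216674  0.197967    2.44060561]
```

View pics/g.png

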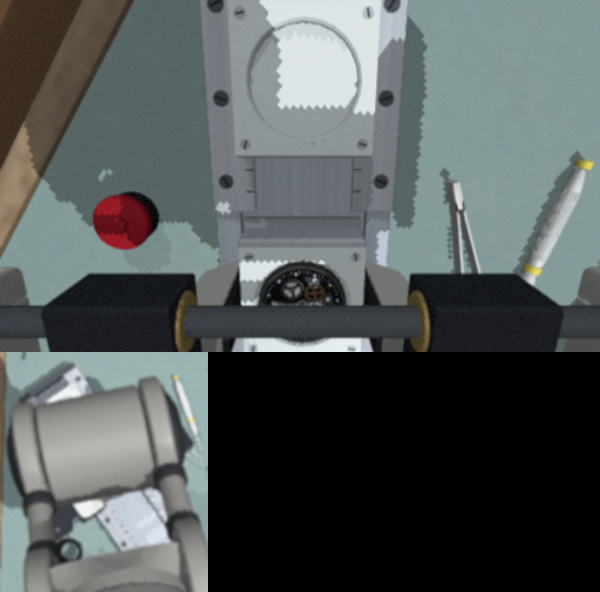

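The movement sits in its nest in the gripped carrier, whose plate's far edge runs from (240,249) to (365,249) in the picture. The empty carrier hasn't moved. I'll check where the carrier is along the track.

```bash
python3 - <<'E'
from h import *
c=optics.read_camera("wrist")
k=512/600
a=plane(c,240*k,249*k,.048);b=plane(c,365*k,249*k,.048);m=(a+b)[:2]/2
y=.626;tx=np.array([np.cos(y),np.sin(y)]);ty=np.array([np.sin(y),-np.cos(y)])
g=np.array([.559,.2047]);print("width",np.linalg.norm(a-b),"centre minus gap along/across",(m-g)@tx-.0255,(m-g)@ty)
g1=cv2.cvtColor(c["image"],cv2.COLOR_RGB2GRAY);print(g1[200:225,290:300].mean(1).round())
E
```

```text
width 0.050205757563812306 centre minus gap along/across -0.0009076508734168036 -0.0002864588733899475
[105. 105. 108. 119. 130. 132. 127. 120. 115. 116. 121. 137. 144. 144.
 145. 144. 144. 143. 143. 141. 143. 144. 144. 144. 144.]
```

Centred within about 1 mm. I'll lift slowly at first.

To row units: -0.005 m / 0.3 = -0.0167, -0.004 m / 0.3 = -0.0133.

Call:
run_rows(moves={"offsets": [[0, 0, -0.0067, 0, 0, 0], [0, 0, -0.01, 0, 0, 0], [0, 0, -0.0133, 0, 0, 0], [0, 0, -0.0167, 0, 0, 0], [0, 0, 0, 0, 0, 0]]})

```text
time: 5.72
tool_pos: [0.5587, 0.205, 0.2162]
tool_rot: [3.141, -0.002, 0.626]
contact_force: [0.5, 0.4, -2.3]
opening: 0.0537
grip_force: 25.0
```

To row units: -0.02 m / 0.3 = -0.0667, -0.018 m / 0.3 = -0.06.

Call:
run_rows(moves={"offsets": [[0, 0, -0.0267, 0, 0, 0], [0, 0, -0.0467, 0, 0, 0], [0, 0, -0.06, 0, 0, 0], [0, 0, -0.0667, 0, 0, 0], [0, 0, -0.0567, 0, 0, 0], [0, 0, -0.04, 0, 0, 0], [0, 0, -0.02, 0, 0, 0], [0, 0, -0.0067, 0, 0, 0]]})

```text
time: 6.38
tool_pos: [0.5584, 0.205, 0.3136]
tool_rot: [3.141, -0.002, 0.626]
contact_force: [0.2, -0.5, -2.5]
opening: 0.0537
grip_force: 25.0
```

Call:
run_rows(moves={"offsets": [[0, 0, 0, 0, 0, 0], [0, 0, 0, 0, 0, 0], [0, 0, 0, 0, 0, 0], [0, 0, 0, 0, 0, 0]]})

```text
time: 6.72
tool_pos: [0.5582, 0.2049, 0.3111]
tool_rot: [-3.141, 0.002, 0.626]
contact_force: [1.7, 0.7, -2.7]
opening: 0.0537
grip_force: 25.0
```

```bash
python3 - <<'E'
from h import *
s=optics.read_camera("scene");t=optics.read_camera("wrist")
print(robot.observe()["tool_pos"],robot.observe()["tool_rot"],abs(robot.observe()["qvel"]).max())
a=cv2.resize(s["image"][90:290,110:380],(540,400));b=cv2.resize(t["image"][:300],(341,200))
o=np.zeros((600,540,3),np.uint8);o[:400]=a;o[400:,:341]=b;cv2.imwrite("pics/f.png",o[:,:,::-1])
E
```

```text
[0.55827333 0.20496338 0.31142963] [-3.14121981e+00  1.08061096e-03  6.25723496e-01] 0.003814801902076277
```

View pics/f.png

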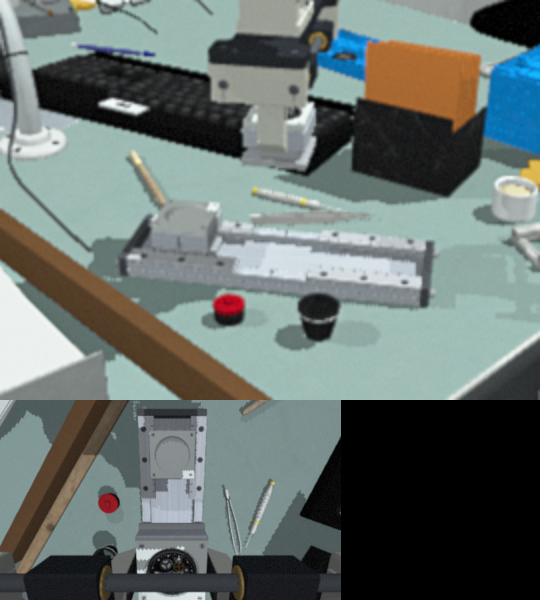

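The carrier is raised, with the movement still in its nest and everything else in place. I'll check its level by measuring the plate edge again.

```bash
python3 - <<'E'
from h import *
c=optics.read_camera("wrist");g=cv2.cvtColor(c["image"],cv2.COLOR_RGB2GRAY)
print(g[180:225,290:300].mean(1).round())
print(g[180:225,210:220].mean(1).round())
cv2.imwrite("pics/l.png",np.hstack([cv2.resize(c["image"][170:260,190:330],None,fx=5,fy=5,interpolation=cv2.INTER_CUBIC)])[:,:,::-1])
E
```

```text
[179. 176. 153. 108.  84.  88. 102. 106. 104. 104. 106. 104. 105. 104.
  97.  95.  96.  97.  96.  98.  98.  98. 101. 110. 122. 124. 119. 112.
 108. 108. 113. 129. 135. 135. 135. 134. 135. 134. 132. 132. 134. 134.
 135. 135. 134.]
[156. 152. 137. 111.  91.  90. 101. 105. 104. 106. 107. 108. 109. 106.
  99.  94.  96.  94.  95.  94.  92.  93.  95. 107. 119. 121. 116. 111.
 109. 108. 114. 128. 135. 136. 135. 128. 121. 115. 102.  96. 109. 119.
 131. 159. 184.]
```

View pics/l.png

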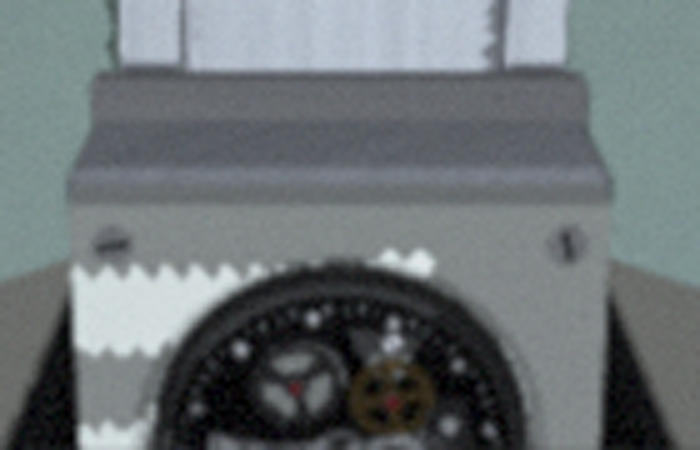

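The plate edge is at the same rows (210–211) as on the track, so the carrier hasn't tilted or slipped. The movement is seated. One small height trim, then I'll hand in.

To row units: -0.0015 m / 0.3 = -0.005.

Call:
run_rows(moves={"offsets": [[0, 0, -0.005, 0, 0, 0], [0, 0, 0, 0, 0, 0], [0, 0, 0, 0, 0, 0], [0, 0, 0, 0, 0, 0], [0, 0, 0, 0, 0, 0], [0, 0, 0, 0, 0, 0], [0, 0, 0, 0, 0, 0], [0, 0, 0, 0, 0, 0]]})

```text
time: 7.53
tool_pos: [0.5583, 0.205, 0.3136]
tool_rot: [3.142, 0.0, 0.626]
contact_force: [0.3, -0.2, -3.2]
opening: 0.0537
grip_force: 25.0
```

```bash
python3 -c "
from cell import robot, optics
print(robot.hand_in())"
```

```text
the job is handed in; nothing more can be done
None
```

I slid the loaded carrier into the gap and lifted it straight up; the arm now holds it level and still with its underside about 12 cm above the bench, the movement in its nest and nothing else seen to have moved, and the job is handed in (7.5 s; no verdict shown).

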